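# Draw the bench pin from under the pile and seat it in the holder

### The arm

A 6-joint arm with a two-finger parallel gripper is mounted at the origin on the work surface. World frame = base frame: x ahead of the robot, y to its left, z up, the work surface at z = 0. Lengths are in m, angles in degrees, forces in N, time in s.
With the tool pointing down it reaches from about 0.375 to 0.9 m from the base axis. Payload 3.1 kg.
Tool frame: the origin (TCP) lies midway between the tips of the shut fingers; the grasp point (between the pads) lies 19 mm behind it; y points along the fingers, x is the direction in which the jaws open and shut, and the axes are right-handed (so a half turn about y gives the same grasp; the last joint's range is limited). The gripper opens to 87 mm and grips with 3 to 60 N. Pads are 19 mm wide; open, the fingers measure 117 mm over their backs; the gripper's body (75 mm by 190 mm) begins 51 mm behind the grasp point.
Start: joints at [56.236, 30.224, 82.088, -0, 67.689, -10.227], TCP at [0.25, 0.573, 0.223] pointing down, gripper open.
Joint ranges: [-176.69, 176.69], [-43.24, 126.21], [12.49, 139.97], [-82, 262], [0, 151.66], [-163.58, 163.58]. Speed limits (degrees/s): [159.86, 159.86, 180, 180, 180, 180].

### API

Orientations are given as a 3x3 rotation matrix whose columns are the frame's x, y, z axes.
In Python, from rig import bot, optics, spotter gives the robot as it stands. The module is installed in compiled form; this text tells all that it offers.
- The arm moves only by the shell command python3 -m inch 'ROWS' [OPENING]. ROWS is JSON, a list of rows, each a list of 2 entries, a list of its own where there are three numbers: the shift along the tool's x, y, z in m, then the turn about the tool's y in units of 5 degrees (1.0 is 5 degrees). In form: [[[tx, ty, tz], yaw], ...]. A call has 1 to 12 rows; each row is the pose to reach, as a shift and turn from the pose commanded when the call began, along the tool's axes at that moment; what a row does not reach only later rows make up. A row lasts 1/12 s, in which the tool goes at most 41.7 mm and 7.16 degrees, less where a joint would pass 70% of its speed; a pose out of reach is approached as far as the arm can. A call with a gripper value outside its range is refused whole. OPENING is the gripper command: -1 is fully open, 1 is shut, values between are in proportion, set as the call begins (- or left out, the last holds). The fingers move at their own pace and stop on an object; the grip force is fixed at half the most. Time passes only in rows, so rows that repeat a pose let the fingers close. It gives the time, the measured TCP pose, the force and the opening at its end, in the units of the state.
- bot.read_state(): the state, without advancing time (a new reading comes with each control period).
- optics.capture(name): name is "scene" or "top"; returns a dict with "pixels" (480x640x3 uint8, red, green, blue), "z_map" (480x640 float32, m along the optical axis (not along the pixel's ray), 0 where there is no reading), "mtx" (3x3 intrinsics, pixels), "k1" (the pictures are not rectified: a ray, as slopes to the right and down, at radius r is drawn at 1 + k1 r^2 times it, then the intrinsics apply), "world_from_camera" (4x4, takes a point from camera to world coordinates). Camera axes: x right, y down, z forward; pixel columns grow to the right and rows downward; lengths in m; the calibration is good to about 2 mm. A picture is of the moment at which its call begins.
- bot.hand_in(): hands the job in, once; it reports no verdict.
Trained networks look in the newest picture that a camera, given by its name, has taken for a name from the list of things; names that differ only in an ending like _2 or _b are one class to them, and where a whole thing is asked for, a point or a joint stands for the part that bears it (a point fixed in the world has none). Each returns a list of dicts, best first, with "confidence" (0 to 1); they miss things now and then, are a little off and sometimes report something else, mostly with a low value. They report only what shows in the picture. A call takes as long as a camera call. They do not tell look-alikes from the thing itself.
- spotter.find_in(camera, query): "location" ([x, y, z] in m, in world coordinates, good to about 4 mm: the middle of the surface that is visible of it).
- spotter.masks_of(camera, query): "pixels" (480x640 bool, what is visible of it).
The state is a dict: "time_s": time; "joint_positions": joint angles; "qvel": joint speeds; "tau": joint torques, N m; "position": TCP position; "tcp_rot": TCP orientation; "force": force on the tool from outside, world axes, zero at the start; "moment": the same for the moment, N m; "opening": opening from 0.0 (shut) to 1.0 (fully open).
Only numpy, scipy, OpenCV 4.12 (cv2) and the standard library are available. Lean on these libraries where they do the work, as an engineer would, in place of code of your own. Each camera call takes 0.05 s, during which the arm holds its last target. There are 200 camera calls.

### The job

The new bench pin lies at the bottom of the pile in the wooden tray, its notched end sticking out through the cut-out. Draw it out from under the pile so that the white nylon block, the steel block and the tin stay stacked and drop level onto the tray floor, not taken down or toppled. Then slide the pin's plain end into the socket of the bench-pin holder, with a light touch, until you feel it come fully home against the rubber stop hidden inside, and leave it there touching the stop; disturb nothing else on the bench.

Things in the scene. Friction and masses are not known exactly. Their poses are not given: they have to be found in the camera images.
- pin_mid (a point): centre (half-way up) of the new bench pin: pale flat hardwood board 160 mm long (x), 54 mm wide (y), 10 mm thick (z), 75 g. Its -x end has a V notch 18 mm wide and 40 mm deep, its +x end is plain and square. At the start it lies flat on the tray floor under the pile, its notched end about 62 mm out of the tray's front, 5 mm clear of the bench, to be gripped across its width
- pin_tang (a point): centre of the face of the pin's plain end, 80 mm from the pin's centre
- tray: dark open wooden tray, screwed to the bench; origin at bench height, 50 mm behind its front face; x points into the tray, away from the cut-out. Outside x -50 to +102 mm, y -62 to +62 mm; floor 5 mm thick, walls 6 mm thick, their tops 35 mm above the bench
- tray_gap (a point): middle of the cut-out in the tray's front wall, on the front face at floor height (5 mm). The cut-out is 62 mm wide, down to the floor; the pin passes through it towards the tray's -x, while the wall left at either side (25 mm each) holds the wider nylon block back. Until the block meets the wall the pile rides 4 to 12 mm along with the pin. The pile (0.6 to 1.1 kg) drags on the pin with 5 to 20 N
- nylon: white nylon block 110 mm (x) by 100 mm (y) by 22 mm high, lowest of the pile, lying on the pin inside the tray, 4 to 12 mm behind the front wall; origin at the centre of its underside
- steel: bright steel bench block 60 by 60 by 18 mm on the middle of the nylon block; origin at the centre of its underside
- tin: round aluminium tin with a blue lid, 50 mm across, 20 mm high, on the steel block (top of the pile, 75 mm above the bench at the start); origin at the centre of its underside
- holder: bench-pin holder, fixed: dark wooden riser 112 by 100 mm with a steel holder and a bright steel anvil face on top, 105 mm above the bench, x -50 to +50 mm, y -45 to +45 mm; a horn stands 42 mm out at +y. Origin at bench height; x points into the socket, y across
- holder_mouth (a point): middle of the socket's mouth, on its floor, 75 mm above the bench; axes as the holder's. The socket is a level slot open to -x, 57.4 mm wide, 12 mm high. Its floor runs on 25 mm in front of the mouth as a ledge 44 mm wide; flared cheeks 12 mm long lead in from either side. A stop screw's rubber nose (gives 1 mm per 4.5 N, spoilt above 12 N) is inside, 20 to 48 mm in: differs each time, out of sight, found by feel
- worn_pin_mid (a point): bystander: centre of an old brown, speckled bench pin, same size and shape as the new one
- hammer: bystander: hammer 240 mm long with a pale handle, lying; origin under its middle
- dapping_block: bystander: brass cube of 50 mm with round dimples; origin under its centre
- file: bystander: blue-handled hand tool 210 mm long, lying; origin under its middle
- brush_mug: bystander: blue cup 76 mm across, 85 mm high; origin under its centre
- saw_frame: bystander: steel jeweller's saw frame, about 130 by 240 mm, lying flat; origin at bench height midway between its blade clamps
- ring_blank: bystander: brass ring blank 22 mm across, 6 mm high, lying flat on the bench between tray and holder; origin under its centre
Things that resemble listed ones, but are neither listed nor needed, are in the scene too. There is more than one size of the steel; the job needs the smallest.

How it is judged (in metres and radians):
On the way, in this order (a step that is already met when the one before it is completed fails the run):
1. the pin is drawn right out from under the pile, which is still stacked, settled level on the tray floor (x of pin_tang in the frame of tray below -0.04 m and angle between each of nylon, steel, tin's own z axis and vertical below 0.06 rad and z of nylon in the frame of tray below 0.008 m and z of steel in the frame of tray above 0.024 m and z of tin in the frame of tray above 0.041 m and horizontal distance between steel and nylon below 0.03 m and horizontal distance between tin and steel below 0.025 m and linear speed of tin below 0.02 m/s), for 0.2 s.
2. the pin is fully home in the holder's socket (distance between pin_tang and nose_c0 below 0.0075 m and angle between the x axis of pin_mid and the x axis of holder, either way round below 0.07 rad and angle between pin_mid's own z axis and vertical below 0.08 rad), for 0.2 s.
At the end, for the whole second after the job is handed in: New pin at rest in the socket, plain end within about 2 mm of the stop, in line (4 degrees) and level (4.5 degrees); nylon block flat on the tray floor, steel block on it (centres within 30 mm), tin on that (within 25 mm), all level (3.4 degrees) and at rest (all of step 2 and angle between each of nylon, steel, tin's own z axis and vertical below 0.06 rad and z of nylon in the frame of tray below 0.008 m and z of steel in the frame of tray above 0.024 m and z of tin in the frame of tray above 0.041 m and horizontal distance between steel and nylon below 0.03 m and horizontal distance between tin and steel below 0.025 m and linear speed of each of tin, pin below 0.02 m/s); the robot touches nothing.
It fails at once if the pile topples: a piece tilts more than 25 degrees or the tin or steel block falls off (angle between any of nylon, steel, tin's own z axis and vertical above 0.44 rad or z of steel in the frame of tray below 0.02 m or z of tin in the frame of tray below 0.036 m).
It fails at once if the pile is taken down: a piece is lifted more than 10 mm (z of nylon in the frame of tray above 0.025 m or z of steel in the frame of tray above 0.047 m or z of tin in the frame of tray above 0.065 m).
It fails at once if the pin is rammed: pushed against the stop inside the socket with more than 12 N, or against the holder with more than 30 N (contact force between pin and holder above 30 N or contact force between pin and nose_c0 above 12 N).
It fails at once if the gripper strikes or shoves the pile with more than 15 N (contact force between the fingers and nylon above 15 N or contact force between the fingers and steel above 15 N or contact force between the fingers and tin above 15 N).
It fails at once if a bystander is moved more than 30 mm (distance of any of worn_pin_mid, hammer, dapping_block, file, brush_mug, saw_frame, ring_blank from where it was at the start of the episode above 0.03 m).
It also fails if it takes over 72 s, if anything falls off the work surface, if the arm or the gripper's body presses on something with over 40 N, if the wrist force passes 120 N, or if a joint passes its speed limit or range.

## Working session

There is one attempt and no reset: what is moved stays moved. The work goes in short steps, Python scripts to look and compute and a shell command to move; the robot and the scene stay as the last step left them, time stands still between calls to the robot, and variables do not carry over. Pictures are saved under pics/ and viewed, and the job is handed in when it is done.

```bash
mkdir -p pics; cat > h.py <<'E'
import numpy as np, cv2
from rig import bot, optics, spotter
def cap(n,f=None):
    c=optics.capture(n)
    if f: cv2.imwrite('pics/'+f,c['pixels'][:,:,::-1])
    return c
def cloud(c):
    # world points for each pixel
    K=c['mtx'];v,u=np.mgrid[0:480,0:640].astype(float)
    p=np.stack([u.ravel(),v.ravel()],1)
    xd=(p-[K[0,2],K[1,2]])/[K[0,0],K[1,1]]
    x=xd.copy()
    for _ in range(8): x=xd/(1+c['k1']*(x**2).sum(1,keepdims=True))
    z=c['z_map'].ravel().astype(float)
    P=np.c_[x*z[:,None],z]; T=c['world_from_camera']
    W=P@T[:3,:3].T+T[:3,3]; W[z==0]=np.nan
    return W.reshape(480,640,3)
def px(c,X):
    T=np.linalg.inv(c['world_from_camera']);p=T[:3,:3]@np.array(X)+T[:3,3]
    s=p[:2]/p[2];s=s*(1+c['k1']*(s@s));return s*[c['mtx'][0,0],c['mtx'][1,1]]+c['mtx'][:2,2]
E
python3 - <<'E'
from h import *
np.set_printoptions(precision=4,suppress=True)
s=bot.read_state();print(s)
cs={n:cap(n,n+'0.png') for n in('scene','top')}
for n in cs:
  print(n,cs[n]['world_from_camera'][:3,3])
  for q in['pin_mid','pin_tang','tray','nylon','steel','tin','holder','worn_pin_mid','hammer','dapping_block','file','brush_mug','saw_frame','ring_blank']:
    for d in spotter.find_in(n,q):
      print(n,q,np.round(d['location'],3),round(d['confidence'],2),px(cs[n],d['location']).astype(int))
E
```

```text
{'time_s': 0.0, 'joint_positions': array([ 56.2365,  30.2782,  82.1581,   0.0001,  67.6911, -10.2287]), 'qvel': array([-0.0476, -0.0149,  0.0808, -0.0132, -0.0381, -0.0807]), 'tau': array([ -0.0014, -44.0049, -17.6588,   0.0632,   0.0583,  -0.0002]), 'position': array([0.2491, 0.5724, 0.2216]), 'tcp_rot': array([[ 0.3993, -0.0012, -0.9168],
       [ 0.9168, -0.0018,  0.3993],
       [-0.0022, -1.    ,  0.0004]]), 'force': array([-0.4076,  0.6355,  0.407 ]), 'moment': array([-0.0123, -0.0101, -0.017 ]), 'opening': 0.9987481942770162}
scene [ 1.25   -0.2381  1.2042]
scene pin_mid [0.6   0.134 0.019] 0.74 [374 255]
scene pin_tang [0.599 0.138 0.012] 0.87 [375 256]
scene tray [0.753 0.108 0.027] 0.84 [386 308]
scene nylon [0.728 0.119 0.039] 0.94 [387 296]
scene nylon [0.601 0.139 0.01 ] 0.16 [375 257]
scene steel [ 0.632 -0.044  0.024] 0.88 [310 282]
scene steel [ 0.48  -0.094  0.024] 0.67 [275 237]
scene steel [0.714 0.116 0.054] 0.59 [385 288]
scene tin [0.692 0.129 0.072] 0.92 [387 276]
scene holder [ 0.664 -0.218  0.104] 0.76 [241 296]
scene holder [0.691 0.126 0.07 ] 0.65 [386 276]
[... 685 characters left out ...]
9  0.027] 0.81 [323 224]
top steel [ 0.47  -0.093  0.028] 0.77 [343 285]
top steel [0.696 0.119 0.056] 0.75 [263 198]
top tin [0.694 0.135 0.072] 0.65 [256 198]
top tin [0.564 0.461 0.021] 0.31 [136 249]
top holder [ 0.636 -0.207  0.107] 0.96 [390 219]
top worn_pin_mid [0.447 0.384 0.015] 0.7 [164 293]
top hammer [ 0.428 -0.424  0.026] 0.91 [467 301]
top hammer [0.609 0.141 0.014] 0.62 [255 233]
top dapping_block [0.677 0.385 0.052] 0.67 [162 206]
top file [0.565 0.459 0.021] 0.84 [137 248]
top brush_mug [ 0.667 -0.399  0.042] 0.95 [458 211]
top brush_mug [ 0.635 -0.206  0.106] 0.27 [390 219]
top brush_mug [0.735 0.118 0.025] 0.17 [264 186]
top saw_frame [ 0.581 -0.596  0.006] 0.61 [525 245]
```

```bash
ls pics
```

```text
scene0.png
top0.png
```

View pics/scene0.png

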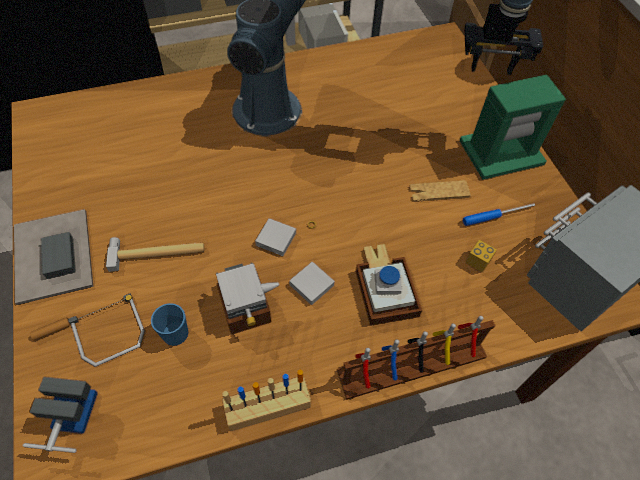

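View pics/top0.png

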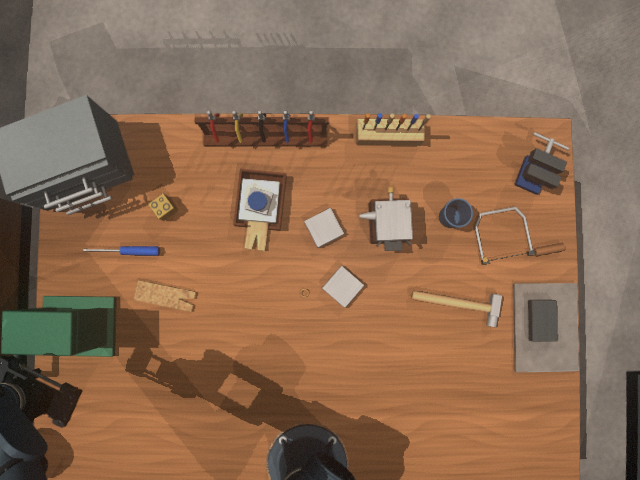

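```bash
python3 - <<'E'
import cv2
a=cv2.imread('pics/top0.png')
cv2.imwrite('pics/top0c.png',cv2.resize(a[150:330,230:430],None,fx=4,fy=3.3,interpolation=3))
E
```

```text
(no output)
```

View pics/top0c.png

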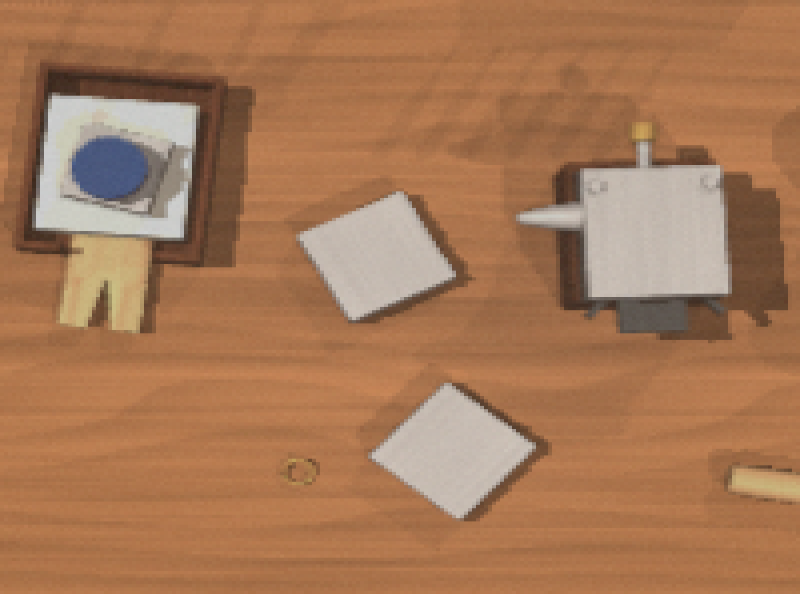

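The pin I want is the pale one at top-view pixel (256,233), notch toward the robot. Its look-alike is the speckled brown worn pin at (165,295). The small steel block is the one on the pile at (263,198); the loose plates at (323,224) and (343,285) are decoys. The holder is at (390,219), with its dark ledge at (394,245) facing the robot. Next I fit the poses from depth.

```bash
cat > m.py <<'E'
from h import *
np.set_printoptions(precision=4,suppress=True)
def sel(W,x,y,z): 
    m=(W[...,0]>x[0])&(W[...,0]<x[1])&(W[...,1]>y[0])&(W[...,1]<y[1])&(W[...,2]>z[0])&(W[...,2]<z[1]); return m
def rect(P):
    (c,s,a)=cv2.minAreaRect((P[:,:2]*1000).astype(np.float32)); return np.round(c,1),np.round(s,1),round(a,1),len(P),np.round(np.median(P[:,2])*1000,1)
E
python3 - <<'E'
from m import *
for n in('scene','top'):
    c=cap(n);W=cloud(c)
    for nm,r in dict(tray=((.6,.85),(.02,.24),(.026,.05)),pin=((.56,.64),(.07,.22),(.009,.022)),steeltin=((.6,.8),(.05,.2),(.045,.062)),tin=((.6,.8),(.05,.2),(.068,.09)),holdtop=((.54,.74),(-.3,-.1),(.099,.115)),ledge=((.53,.66),(-.3,-.12),(.06,.085)),ring=((.45,.55),(-.02,.05),(.004,.02))).items():
        m=sel(W,*r); 
        if nm=='holdtop': m=cv2.morphologyEx(m.astype(np.uint8),cv2.MORPH_OPEN,np.ones((13,13)))>0
        else: m=cv2.morphologyEx(m.astype(np.uint8),cv2.MORPH_OPEN,np.ones((2,2)))>0
        if m.sum()>4: print(n,nm,*rect(W[m]))
E
```

```text
scene tray [697.1 137.4] [133.8 169.1] 82.1 1746 nan
scene pin [610.4 138.2] [ 70.4 107.9] 61.4 417 15.9
scene steeltin [695.8 132.6] [65.3 60.1] 74.6 298 nan
scene tin [687.2 134.6] [39.7 59.7] 45.8 312 nan
scene holdtop [ 639.6 -216. ] [ 88.9 100.4] 78.4 1191 105.6
scene ledge [ 612.5 -244. ] [ 51.1 128. ] 56.7 106 76.2
top tray [701.  131.4] [127.1 153. ] 83.7 1514 nan
top pin [602.7 137.4] [54.9 76.2] 83.2 502 nan
top steeltin [689.9 128.6] [59.8 59.4] 74.0 232 54.5
top tin [687.3 131.9] [45.1 45.6] 65.5 283 nan
top holdtop [ 622.6 -209.6] [72.6 72.1] 89.7 471 106.0
top ledge [ 588.5 -202.3] [111.3  49.6] 58.6 249 74.6
```

```bash
cat >> m.py <<'E'
def plane(c,uv,z0):
    K=c['mtx'];xd=(np.asarray(uv,float)-[K[0,2],K[1,2]])/[K[0,0],K[1,1]];x=xd.copy()
    for _ in range(8): x=xd/(1+c['k1']*(x**2).sum(1,keepdims=True))
    d=np.c_[x,np.ones(len(x))]@c['world_from_camera'][:3,:3].T;o=c['world_from_camera'][:3,3]
    return o+d*((z0-o[2])/d[:,2])[:,None]
E
python3 - <<'E'
from m import *
for n in('scene','top'):
    c=cap(n);W=cloud(c);g=c['pixels'].astype(int);z=W[...,2]
    hsv=cv2.cvtColor(c['pixels'],cv2.COLOR_RGB2HSV).astype(int)
    top=(hsv[...,1]<60)&(hsv[...,2]>140)&sel(W,(.54,.74),(-.3,-.1),(.09,.125))
    top=cv2.morphologyEx(top.astype(np.uint8),cv2.MORPH_OPEN,np.ones((9,9)))
    nb,l,st,_=cv2.connectedComponentsWithStats(top);i=1+st[1:,4].argmax()
    v,u=np.where(l==i);P=plane(c,np.c_[u,v],.105);print(n,'anvil',*rect(P),P.mean(0))
    big=cv2.resize(c['pixels'][v.min()-25:v.max()+45,u.min()-30:u.max()+30],None,fx=6 if n=='top' else 5,fy=6 if n=='top' else 5,interpolation=2)
    cv2.imwrite(f'pics/hold_{n}.png',big[:600,:800,::-1]);print('crop origin',u.min()-30,v.min()-25)
    dark=(hsv[...,2]<110)&sel(W,(.53,.63),(-.27,-.15),(.066,.084))
    v,u=np.where(dark)
    if len(u)>5:
        P=plane(c,np.c_[u,v],.075);print(n,'ledge',*rect(P),P.mean(0))
    for q in('pin_mid','nylon'):
        d=spotter.masks_of(n,q)
        if d:
            m=d[0]['pixels'];v,u=np.where(m);P=plane(c,np.c_[u,v],.015 if q=='pin_mid' else .037);print(n,q,*rect(P),P.mean(0))
E
```

```text
scene anvil [ 638.2 -214.7] [98.4 87.8] 2.5 1344 105.0 [ 0.6367 -0.2158  0.105 ]
crop origin 188 241
scene ledge [ 585.9 -239.6] [29.7 90.4] 42.3 61 75.0 [ 0.5764 -0.2271  0.075 ]
scene nylon [701.1 128.3] [104.8 119.1] 85.4 1121 37.0 [0.7138 0.1216 0.037 ]
top anvil [ 635.4 -213.5] [96.4 88.6] 0.4 1287 105.0 [ 0.6338 -0.2113  0.105 ]
crop origin 346 176
top ledge [ 585.9 -202.6] [103.3  49.3] 64.3 223 75.0 [ 0.5798 -0.2092  0.075 ]
top pin_mid [604.3 140. ] [54.8 76.1] 83.2 526 15.0 [0.6064 0.1398 0.015 ]
top nylon [695.6 131.4] [101.6 112.3] 85.3 1000 37.0 [0.6982 0.1319 0.037 ]
```

View pics/hold_top.png

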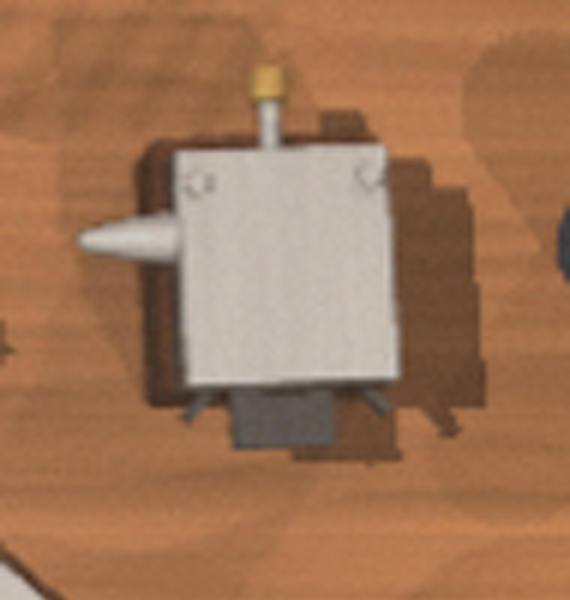

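View pics/hold_scene.png

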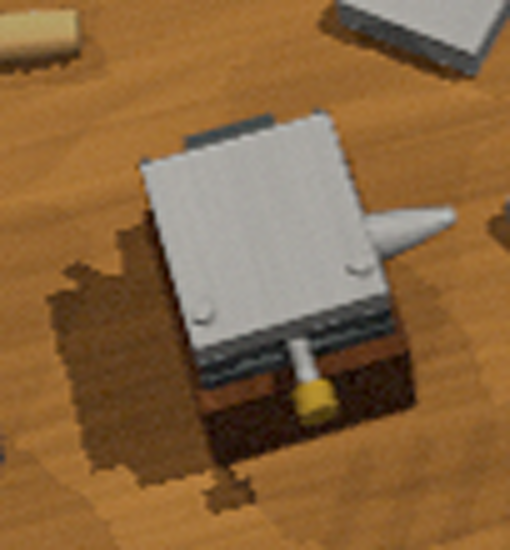

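```bash
python3 - <<'E'
from m import *
C={'top':(6,(346,176),[(186,386),(399,380),(386,145),(176,152)]),'scene':(5,(188,241),[(325,112),(143,162),(195,350),(388,293)])}
for n in C:
    c=cap(n);k,o,p=C[n];uv=(np.array(p)+.5)/k-.5+o
    P=plane(c,uv,.105);print(n,P[:,:2].tolist(),P.mean(0))
    for a,b in((0,3),(1,2),(1,0),(2,3)):
        d=P[b]-P[a];print(np.degrees(np.arctan2(d[1],d[0]))-(0 if (a,b) in((0,3),(1,2)) else 90),np.hypot(*d[:2]))
    if n=='top':
        uv=(np.array([(232,390),(334,388),(335,445),(236,448)])+.5)/6-.5+o
        print('ledge',plane(c,uv,.075)[:,:2])
c=cap('top')
g=c['pixels'][150:260,220:300];cv2.imwrite('pics/trayc.png',cv2.resize(g,None,fx=5.4,fy=5.4,interpolation=2)[...,::-1])
E
```

```text
top [[0.584765748916435, -0.17061922551924913], [0.5877190116168403, -0.2602537454944832], [0.6871454353683049, -0.2560211336506401], [0.6834878176430337, -0.1670847074822533]] [ 0.6358 -0.2135  0.105 ]
2.050468612267809 0.09878532113331985
2.437626234740747 0.09951647473170683
1.8870888073378467 0.08968315857377149
2.3550308532542914 0.08901160636135681
ledge [[ 0.5858 -0.1945]
 [ 0.5868 -0.2384]
 [ 0.5624 -0.2386]
 [ 0.5609 -0.196 ]]
scene [[0.5869129861818453, -0.1731651614395669], [0.5896143792489414, -0.2596099001488169], [0.6901610070704164, -0.2562350445730063], [0.6868119937313544, -0.16774284484903706]] [ 0.6384 -0.2142  0.105 ]
3.106850684718127 0.10004605552736603
1.922415681754187 0.10060325052615238
1.7899072858346017 0.08648693759761333
2.1673412943203374 0.0885555492464028
```

View pics/trayc.png

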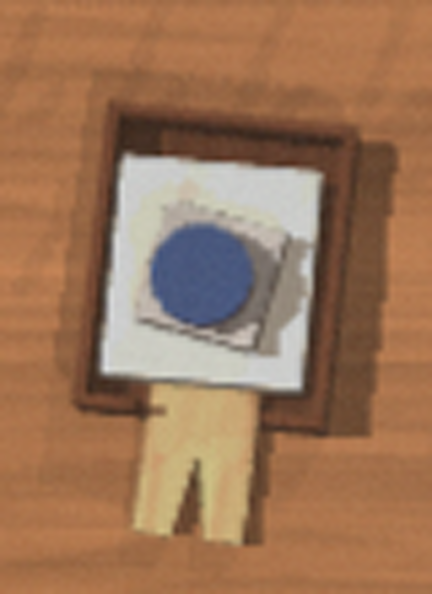

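```bash
python3 - <<'E'
from m import *
c=cap('top');f=lambda p,z:plane(c,(np.array(p)+.5)/5.4-.5+[220,150],z)
P=f([(110,100),(357,127),(327,434),(75,406)],.035);print('tray',P[:,:2].tolist())
ang=lambda a,b:np.degrees(np.arctan2(*(b-a)[1::-1]))
print(ang(P[3],P[0]),ang(P[2],P[1]),ang(P[1],P[0])-90,ang(P[2],P[3])-90, P.mean(0))
Q=f([(133,528),(246,545),(262,395),(152,390)],.015);print('pin',Q[:,:2].tolist(),ang(Q[0],Q[3]),ang(Q[1],Q[2]),ang(Q[1],Q[0])-90,np.linalg.norm(Q[0]-Q[1]),'notch mid',(Q[0]+Q[1])/2)
E
```

```text
tray [[0.7821517978165233, 0.18426713360686742], [0.7689032240519097, 0.06166910160413398], [0.6161292874156711, 0.07504908742844082], [0.6294376368452157, 0.19887644905804372]]
-5.464539518846602 -5.005209946141255 -6.167741759118655 -6.134319015972082 [0.6992 0.13   0.035 ]
pin [[0.5709956697092858, 0.1720618543074601], [0.5627996807985259, 0.1158581776651838], [0.6376337149718958, 0.10872298731068729], [0.6399265967246843, 0.16357994070033344]] -7.0149519144026184 -5.446507846294547 -8.29676505419988 0.056798129391159115 notch mid [0.5669 0.144  0.015 ]
```

```bash
cat > w.py <<'E'
# print shift in tool axes from measured TCP to a world target, and yaw units to a given jaw direction (deg)
import sys; from h import *
def go(x,y,z,jaw=None):
    s=bot.read_state();R=s['tcp_rot'];d=R.T@(np.array([x,y,z])-s['position']);a=np.degrees(np.arctan2(R[1,0],R[0,0]))
    print('shift',np.round(d,4),'jaw now',round(a,2),'yaw units',None if jaw is None else round((a-jaw)/5,3))
if __name__=='__main__': go(*map(float,sys.argv[1:]))
E
python3 -m inch '[[[-0.185,0,-0.135],-3.5],[[-0.185,0,-0.135],-3.5],[[-0.185,0,-0.135],-3.5],[[-0.185,0,-0.135],-3.5],[[-0.185,0,-0.135],-3.5],[[-0.185,0,-0.135],-3.5],[[-0.185,0,-0.135],-3.5]]' -1; python3 w.py .585 .142 .10 84
```

```text
time_s: 2.68
position: [0.2993, 0.3457, 0.2226]
tcp_rot: [[0.109, -0.001, -0.994], [0.994, -0.002, 0.109], [-0.002, -1.0, 0.001]]
force: [0.0, 1.6, -0.5]
opening: 0.997
shift [-0.171   0.1227 -0.3064] jaw now 83.74 yaw units -0.053
```

```bash
python3 -m inch '[[[-0.171,0.122,-0.306],0],[[-0.171,0.122,-0.306],0],[[-0.171,0.122,-0.306],0],[[-0.171,0.122,-0.306],0],[[-0.171,0.122,-0.306],0],[[-0.171,0.122,-0.306],0],[[-0.171,0.122,-0.306],0],[[-0.171,0.122,-0.306],0],[[-0.171,0.122,-0.306],0],[[-0.171,0.122,-0.306],0],[[-0.171,0.122,-0.306],0]]'; python3 - <<'E'
from m import *
a=cap('top','top1.png')['pixels'][170:270,210:310];c=cap('scene');b=c['pixels'][200:340,300:460]
cv2.imwrite('pics/near1.png',np.hstack([cv2.resize(a,(400,400),interpolation=2),cv2.resize(b,(400,400),interpolation=2)])[...,::-1])
from w import go; go(.585,.142,.003,84)
E
```

```text
time_s: 3.6
position: [0.5875, 0.1466, 0.0993]
tcp_rot: [[0.108, -0.0, -0.994], [0.994, 0.0, 0.108], [0.0, -1.0, 0.0]]
force: [-0.1, 0.8, -0.1]
opening: 1.002
shift [-0.0062  0.0973 -0.0008] jaw now 83.98 yaw units -0.004
```

View pics/near1.png

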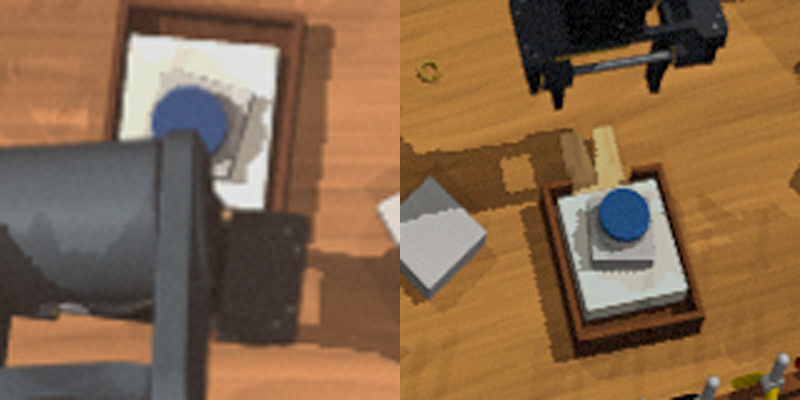

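```bash
python3 -m inch '[[[-0.004,0.04,-0.001],0],[[-0.004,0.07,-0.001],0],[[-0.004,0.07,-0.001],0],[[-0.004,0.07,-0.001],0],[[-0.004,0.07,-0.001],0],[[-0.004,0.07,-0.001],0]]'; python3 - <<'E'
from m import *
c=cap('scene');b=c['pixels'][220:320,320:440]
cv2.imwrite('pics/near2.png',cv2.resize(b,(720,600),interpolation=2)[...,::-1])
from w import go; go(.585,.142,.004,84)
print(px(c,[.585,.142,.015]))
E
```

```text
time_s: 4.2
position: [0.5876, 0.144, 0.0329]
tcp_rot: [[0.104, 0.004, -0.995], [0.995, 0.0, 0.104], [0.001, -1.0, -0.004]]
force: [0.5, -0.5, 0.1]
opening: 1.0
shift [-0.0022  0.0289  0.0026] jaw now 84.01 yaw units 0.002
[374.957  250.8251]
```

View pics/near2.png

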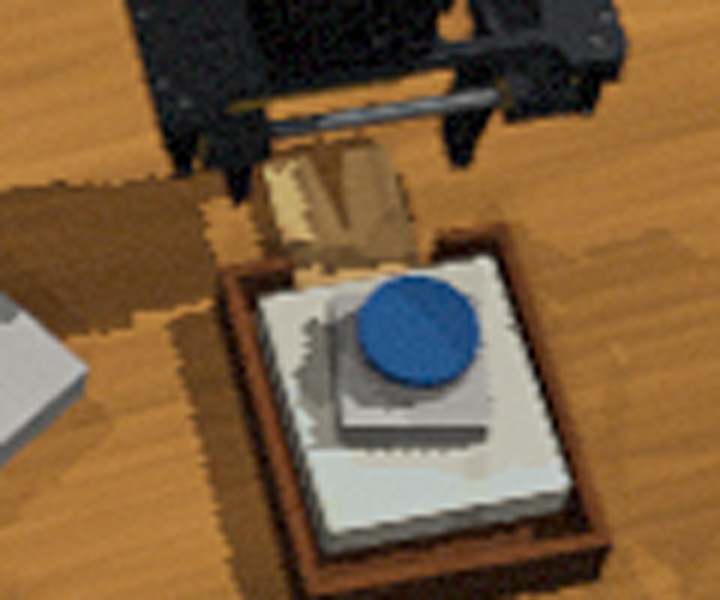

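```bash
python3 -m inch '[[[-0.002,0.015,0.002],0],[[-0.002,0.028,0.002],0],[[-0.002,0.028,0.002],0],[[-0.002,0.028,0.002],0],[[-0.002,0.028,0.002],0]]'; python3 - <<'E'
from m import *
c=cap('scene');b=c['pixels'][220:320,320:440]
cv2.imwrite('pics/near3.png',cv2.resize(b,(720,600),interpolation=2)[...,::-1])
print(bot.read_state()['force'],bot.read_state()['position'])
E
```

```text
time_s: 4.67
position: [0.5845, 0.1414, 0.003]
tcp_rot: [[0.105, 0.001, -0.994], [0.994, 0.0, 0.105], [0.0, -1.0, -0.001]]
force: [0.1, -0.5, -0.6]
opening: 1.002
[ 0.2995 -0.1742  0.5926] [0.5847 0.1414 0.0031]
```

View pics/near3.png

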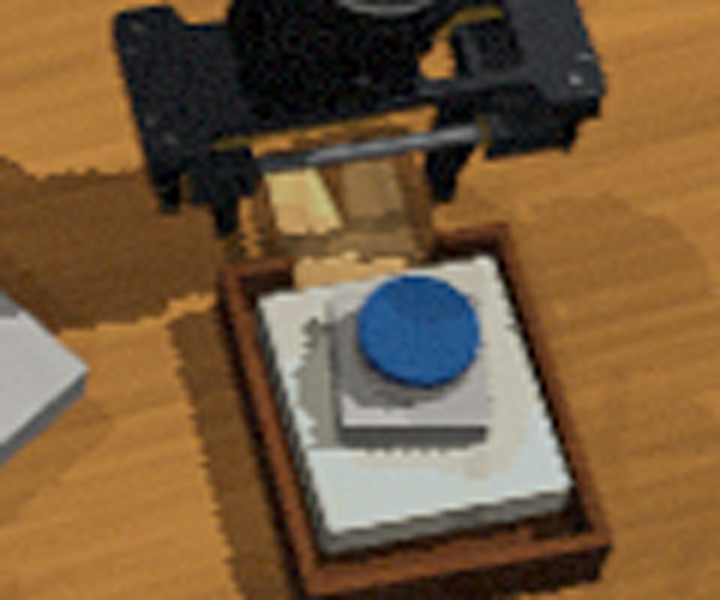

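```bash
python3 -m inch '[[[0,0,0],0],[[0,0,0],0],[[0,0,0],0],[[0,0,0],0],[[0,0,0],0],[[0,0,0],0],[[0,0,0],0],[[0,0,0],0]]' 1; python3 - <<'E'
from m import *
c=cap('scene');b=c['pixels'][220:320,320:440]
cv2.imwrite('pics/near4.png',cv2.resize(b,(720,600),interpolation=2)[...,::-1])
s=bot.read_state();print(s['force'],s['moment'],s['position'],s['opening']*87)
E
```

```text
time_s: 5.38
position: [0.584, 0.1416, 0.0026]
tcp_rot: [[0.105, -0.0, -0.994], [0.994, 0.0, 0.105], [0.0, -1.0, 0.0]]
force: [-0.5, 0.2, 0.6]
opening: 0.614
[0.1894 1.1849 1.2038] [0.3213 0.0668 0.0279] [0.584  0.1416 0.0026] 53.271505494381024
```

View pics/near4.png

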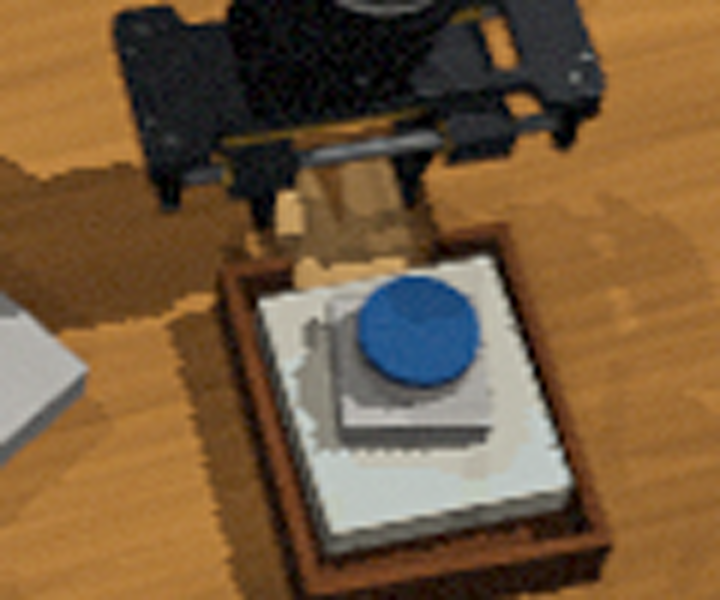

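```bash
python3 -m inch '[[[0,0,0.002],0],[[0,0,0.004],0],[[0,0,0.006],0],[[0,0,0.009],0],[[0,0,0.012],0],[[0,0,0.015],0],[[0,0,0.018],0],[[0,0,0.021],0],[[0,0,0.024],0],[[0,0,0.027],0],[[0,0,0.03],0],[[0,0,0.03],0]]'; python3 - <<'E'
from m import *
c=cap('scene');b=c['pixels'][220:320,320:440]
cv2.imwrite('pics/near5.png',cv2.resize(b,(720,600),interpolation=2)[...,::-1])
s=bot.read_state();print(s['force'],s['moment'],s['position'],s['opening']*87)
E
```

```text
time_s: 6.43
position: [0.5599, 0.1442, 0.0037]
tcp_rot: [[0.105, 0.012, -0.994], [0.994, 0.0, 0.105], [0.001, -1.0, -0.012]]
force: [7.6, -0.6, -1.7]
opening: 0.613
[ 8.5373 -1.8332 -1.5358] [-0.1043 -1.3051 -0.0182] [0.5591 0.1443 0.0037] 53.381510302963676
```

View pics/near5.png

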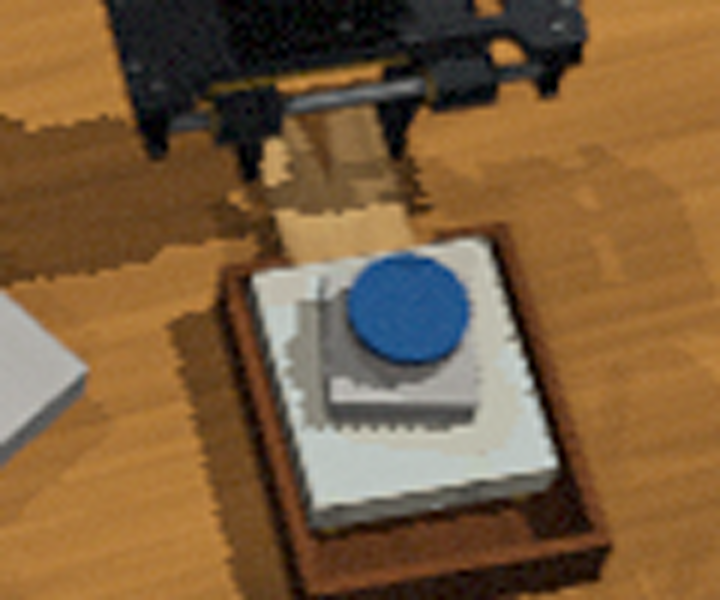

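```bash
python3 -m inch '[[[0,0,0.004],0],[[0,0,0.010],0],[[0,0,0.018],0],[[0,0,0.026],0],[[0,0,0.034],0],[[0,0,0.042],0],[[0,0,0.050],0],[[0,0,0.058],0],[[0,0,0.066],0],[[0,0,0.074],0],[[0,0,0.08],0],[[0,0,0.08],0]]'; python3 - <<'E'
from m import *
c=cap('scene');b=c['pixels'][200:320,310:454]
cv2.imwrite('pics/near6.png',cv2.resize(b,(720,600),interpolation=2)[...,::-1])
s=bot.read_state();print(s['force'],s['moment'],s['position'],s['opening']*87)
E
```

```text
time_s: 7.48
position: [0.4695, 0.153, 0.002]
tcp_rot: [[0.104, -0.008, -0.994], [0.995, -0.001, 0.104], [-0.002, -1.0, 0.008]]
force: [-0.9, -0.6, -1.5]
opening: 0.617
[ 0.2116  0.4376 -0.0675] [ 0.0051  0.0237 -0.005 ] [0.4714 0.153  0.0021] 53.60826599296155
```

View pics/near6.png

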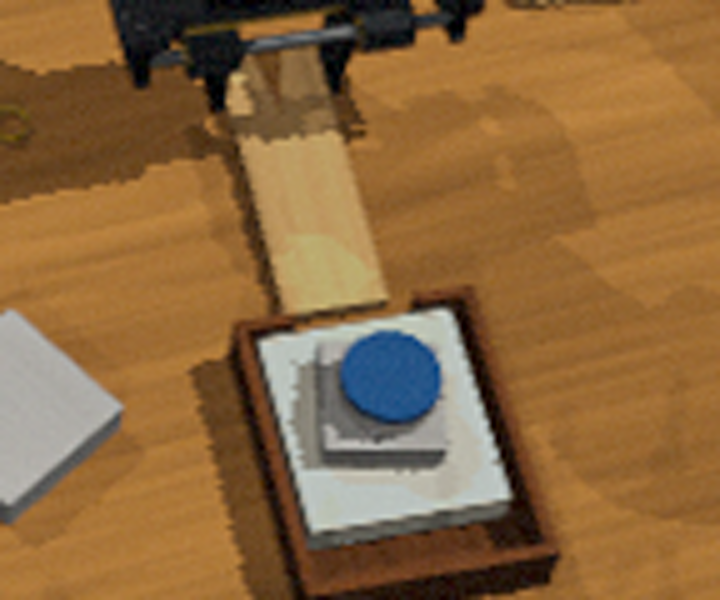

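```bash
python3 -m inch '[[[0,0,0.008],0],[[0,0,0.015],0],[[0,0,0.015],0],[[0,0,0.015],0],[[0,0,0.015],0],[[0,-0.03,0.015],0],[[0,-0.07,0.015],0],[[0,-0.11,0.015],0],[[0,-0.11,0.015],0],[[0,-0.11,0.015],0],[[0,-0.11,0.015],0]]'; python3 - <<'E'
from m import *
cs=cap('scene');ct=cap('top')
s=bot.read_state();print(s['force'],s['moment'],s['position'],s['opening']*87)
for n,c,o in(('scene',cs,(310,190)),('top',ct,(220,170))):
    W=cloud(c);m=sel(W,(.45,.66),(.06,.24),(.1,.14));P=W[m];print(n,*rect(P))
    # z slope
    A=np.c_[P[:,:2]-P[:,:2].mean(0),np.ones(len(P))];q=np.linalg.lstsq(A,P[:,2],rcond=None)[0];print(np.degrees(q[:2]),q[2])
    cv2.imwrite(f'pics/lift_{n}.png',cv2.resize(c['pixels'][o[1]:o[1]+120,o[0]:o[0]+130],None,fx=5,fy=5,interpolation=2)[...,::-1])
E
```

```text
time_s: 8.45
position: [0.4598, 0.1545, 0.1125]
tcp_rot: [[0.105, 0.0, -0.994], [0.994, 0.0, 0.105], [0.0, -1.0, -0.0]]
force: [-0.7, -0.1, -0.7]
opening: 0.618
[0.0511 0.2393 0.023 ] [0.0235 0.0312 0.0227] [0.4587 0.1543 0.1113] 53.57527359050667
scene [527.8 150.1] [ 72.3 157.1] 87.9 1240 123.9
[-1.6756  1.1218] 0.1238077419722254
top [548.7 144.8] [ 54.8 106.6] 83.8 856 122.3
[-1.3401  0.3369] 0.1223114828403771
```

View pics/lift_top.png

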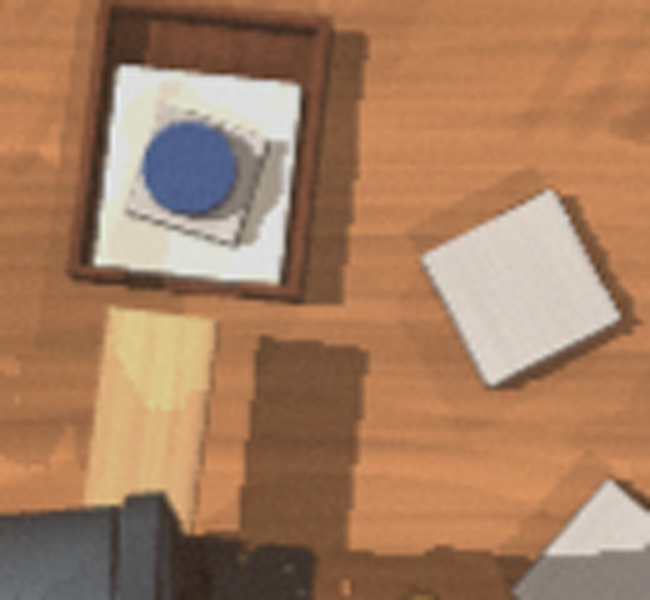

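View pics/lift_scene.png

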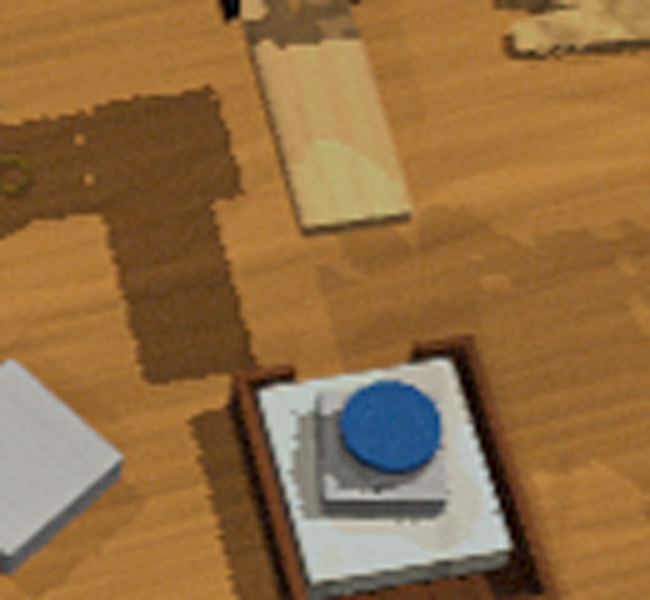

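```bash
python3 - <<'E'
from m import *
s=bot.read_state();p=s['position'];print(p)
ct=cap('top');f=lambda c,q,o,z:plane(c,(np.array(q)+.5)/5-.5+o,z)
T=f(ct,[(110,308),(218,320),(86,500),(190,520)],(220,170),.121)
a=[np.degrees(np.arctan2(*(T[i]-T[i+2])[1::-1])) for i in(0,1)];tm=(T[0]+T[1])/2
print(T[:,:2],a,'tang',tm,tm-p,np.linalg.norm(T[0]-T[1]))
cs=cap('scene');S=f(cs,[(410,214),(302,234)],(310,190),.121);print(S.mean(0)-p,np.linalg.norm(S[0]-S[1]))
W=cloud(ct);
for x in np.arange(.50,.61,.015):
    m=sel(W,(x,x+.015),(.13,.165),(.1,.14));print(round(x,3),m.sum(),np.median(W[m][:,2]) if m.sum() else 0,end='; ')
m=sel(W,(.60,.635),(-.23,-.2),(.09,.12));print('anvil z',np.median(W[m][:,2]))
m=sel(W,(.45,.55),(.22,.3),(-.02,.02));print('bench z',np.median(W[m][:,2]))
W=cloud(cs);
for x in np.arange(.50,.61,.015):
    m=sel(W,(x,x+.015),(.13,.165),(.1,.14));print(round(x,3),m.sum(),np.median(W[m][:,2]) if m.sum() else 0,end='; ')
from w import go
d=p-tm; yaw=np.radians(2.1)
E
```

```text
[0.4587 0.1543 0.1113]
[[0.6035 0.1655]
 [0.5978 0.112 ]
 [0.5086 0.176 ]
 [0.499  0.1247]] [np.float64(-6.305626870259336), np.float64(-7.325677270872752)] tang [0.6006 0.1387 0.121 ] [ 0.1419 -0.0156  0.0097] 0.05385909941788504
[ 0.1459 -0.0167  0.0097] 0.053819798096008786
0.5 27 0.12373565852500557; 0.515 95 0.1226931465959773; 0.53 85 0.12202983708896076; 0.545 84 0.12216762677048654; 0.56 83 0.12158583298936376; 0.575 84 0.12104943884765629; 0.59 67 0.12013901820596584; 0.605 0 0; anvil z 0.10583509547035475
bench z 0.0007373056008339596
0.5 73 0.12293523147994456; 0.515 68 0.12242662912975455; 0.53 73 0.12293110060241919; 0.545 70 0.12179919461671418; 0.56 75 0.1217691626159394; 0.575 79 0.1211706202200391; 0.59 93 0.11982988256504679; 0.605 1 0.1168695130722106;
```

```bash
python3 w.py .3994 -.2232 .1113 92.6
```

```text
shift [-3.817e-01  1.000e-04  1.930e-02] jaw now 83.96 yaw units -1.728
```

```bash
python3 -m inch '[[[-0.03,0,0.018],-0.2],[[-0.065,0,0.019],-0.5],[[-0.1,0,0.019],-1],[[-0.135,0,0.019],-1.5],[[-0.17,0,0.019],-1.72],[[-0.205,0,0.019],-1.72],[[-0.24,0,0.019],-1.72],[[-0.275,0,0.019],-1.72],[[-0.31,0,0.019],-1.72],[[-0.345,0,0.019],-1.72],[[-0.37,0,0.019],-1.72],[[-0.381,0,0.019],-1.72]]'; python3 -m inch '[[[0,0,0],0],[[0,0,0],0],[[0,0,0],0]]'; python3 - <<'E'
from m import *
ct=cap('top');cs=cap('scene')
a=ct['pixels'][170:290,330:470];b=cs['pixels'][190:310,180:320]
cv2.imwrite('pics/pre_top.png',cv2.resize(a,None,fx=5,fy=5,interpolation=2)[...,::-1])
cv2.imwrite('pics/pre_scene.png',cv2.resize(b,None,fx=5,fy=5,interpolation=2)[...,::-1])
E
python3 w.py .3994 -.2232 .1113 92.6
```

```text
time_s: 9.65
position: [0.401, -0.2262, 0.1117]
tcp_rot: [[-0.041, 0.001, -0.999], [0.999, -0.001, -0.041], [-0.001, -1.0, -0.001]]
force: [-0.3, 0.1, -0.2]
opening: 0.614
time_s: 9.9
position: [0.4, -0.2203, 0.112]
tcp_rot: [[-0.046, -0.002, -0.999], [0.999, 0.002, -0.046], [0.003, -1.0, 0.002]]
force: [-0.4, -0.4, -0.6]
opening: 0.613
shift [-0.0028  0.001   0.0012] jaw now 92.68 yaw units 0.016
```

View pics/pre_top.png

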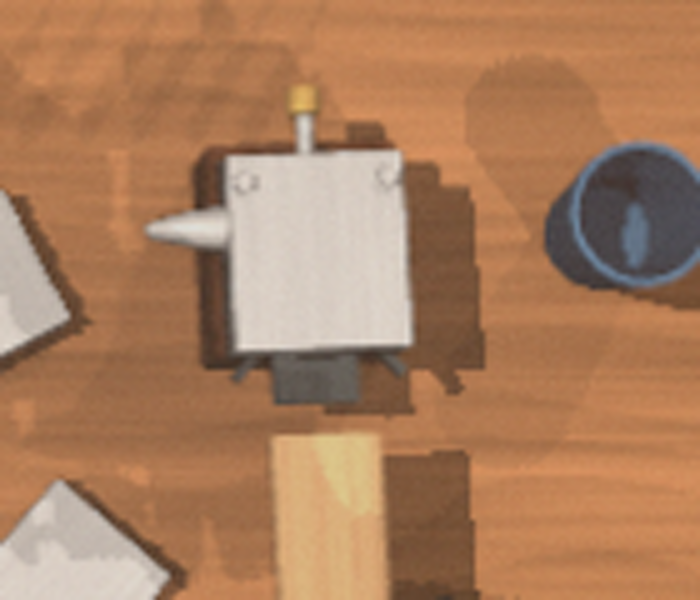

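View pics/pre_scene.png

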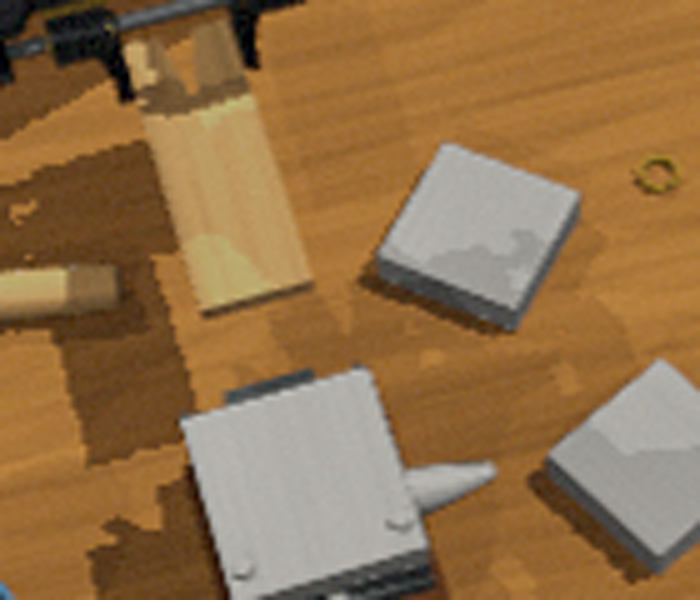

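```bash
python3 - <<'E'
from m import *
s=bot.read_state();p=s['position'];print(p)
ct=cap('top');cs=cap('scene')
f=lambda c,q,o,z:plane(c,(np.array(q)+.5)/5-.5+o,z)
T=f(ct,[(272,436),(382,433),(279,598),(388,598)],(330,170),.1195)
print('pin angs',[np.degrees(np.arctan2(*(T[i]-T[i+2])[1::-1])) for i in(0,1)])
yaw=np.radians(2.1);ex=np.array([np.cos(yaw),np.sin(yaw)]);ey=np.array([-ex[1],ex[0]])
def rel(nm,tang,c): d=(tang-c)[:2];print(nm,'rel holder centre: along %.4f lateral %.4f'%(d@ex,d@ey))
A=f(ct,[(235,350),(412,345),(401,151),(225,157)],(330,170),.105)
L=f(ct,[(275,403),(360,402)],(330,170),.075)
S=f(cs,[(203,313),(312,285)],(180,190),.1195)
AS=f(cs,[(182,418),(365,368)],(180,190),.105)  # front corners
rel('top',T[:2].mean(0),A.mean(0));rel('top ledgefront',L.mean(0),A.mean(0))
rel('scene (vs front edge mid)',S.mean(0),AS.mean(0)-np.r_[-.05*ex,0])
print('anvil yaw top',np.degrees(np.arctan2(*(A[3]+A[2]-A[0]-A[1])[1::-1])),'tang-p',T[:2].mean(0)-p,S.mean(0)-p, A.mean(0),AS.mean(0))
print(rect(f(ct,[(x,y) for x,y in[(272,436),(382,433)]],(330,170),.1195)))
E
```

```text
[ 0.4005 -0.2203  0.1123]
pin angs [np.float64(2.1633401815730346), np.float64(1.609262997356678)]
top rel holder centre: along -0.0935 lateral 0.0024
top ledgefront rel holder centre: along -0.0748 lateral -0.0012
scene (vs front edge mid) rel holder centre: along -0.0930 lateral 0.0047
anvil yaw top 2.5431341621647 tang-p [0.1421 0.0061 0.0072] [0.1451 0.0067 0.0072] [ 0.6361 -0.2132  0.105 ] [ 0.5887 -0.2167  0.105 ]
(array([ 542.5, -214.2]), array([54.8,  0. ]), 91.8, 2, np.float64(119.5))
```

```bash
python3 -m inch '[[[-0.0035,0.01,0],-0.06],[[-0.0035,0.025,0],-0.06],[[-0.0035,0.031,0],-0.06],[[-0.0035,0.031,0],-0.06],[[-0.0035,0.031,0],-0.06],[[-0.0035,0.031,0],-0.06]]'; python3 - <<'E'
from m import *
s=bot.read_state();p=s['position'];print(p)
ct=cap('top');cs=cap('scene')
for n,c in(('top',ct),('scene',cs)):
    W=cloud(c)
    for x in(.43,.46,.49,.52):
        m=sel(W,(x,x+.02),(-.232,-.205),(.06,.12));print(n,x,m.sum(),np.median(W[m][:,2]) if m.sum() else 0,end='; ')
    m=sel(W,(.60,.635),(-.23,-.2),(.09,.12));print('anvil z',np.median(W[m][:,2]))
    m=sel(W,(.566,.58),(-.23,-.2),(.05,.1));print('ledge z',np.median(W[m][:,2]),m.sum())
a=ct['pixels'][170:290,330:470];b=cs['pixels'][190:310,180:320]
cv2.imwrite('pics/pre2.png',np.hstack([cv2.resize(a,(400,400),interpolation=2),cv2.resize(b,(400,400),interpolation=2)])[...,::-1])
E
```

```text
time_s: 10.6
position: [0.4011, -0.2259, 0.0816]
tcp_rot: [[-0.05, 0.0, -0.999], [0.999, -0.0, -0.05], [-0.0, -1.0, -0.0]]
force: [0.2, -0.9, -0.5]
opening: 0.615
[ 0.4011 -0.2259  0.0816]
top 0.43 86 0.09334636238917882; top 0.46 87 0.09274353179983841; top 0.49 86 0.0915910246836652; top 0.52 81 0.09207568104193609; anvil z 0.10530954423109151
ledge z 0.07511646143750017 70
scene 0.43 72 0.09426269030579515; scene 0.46 79 0.09317344999393917; scene 0.49 79 0.09244058283349821; scene 0.52 83 0.09212980993216124; anvil z 0.1056379356108772
ledge z 0.07646905999988585 19
```

View pics/pre2.png

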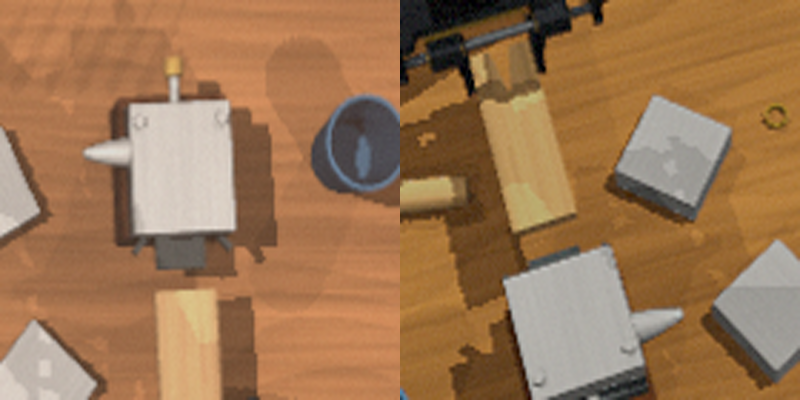

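```bash
python3 - <<'E'
from m import *
s=bot.read_state();p=s['position'];print(p,s['tcp_rot'][:,2])
ct=cap('top');cs=cap('scene')
yaw=np.radians(2.1);ex=np.array([np.cos(yaw),np.sin(yaw)]);ey=np.array([-ex[1],ex[0]])
for n,c in(('top',ct),('scene',cs)):
    hsv=cv2.cvtColor(c['pixels'],cv2.COLOR_RGB2HSV).astype(int);W=cloud(c)
    m=sel(W,(.44,.56),(-.28,-.16),(.085,.1));m=cv2.morphologyEx(m.astype(np.uint8),cv2.MORPH_OPEN,np.ones((7,7)))
    v,u=np.where(m);P=plane(c,np.c_[u,v],.0925);r=cv2.minAreaRect((P[:,:2]*1000).astype(np.float32));print(n,'pin',np.round(r,1) if 0 else r)
    # centreline fit per x-slice
    xs=np.arange(.45,.535,.01);ym=[(P[(P[:,0]>x)&(P[:,0]<x+.01),1].min()+P[(P[:,0]>x)&(P[:,0]<x+.01),1].max())/2 for x in xs]
    k=np.polyfit(xs+.005,ym,1);print(' slope deg',np.degrees(np.arctan(k[0])),'y at .5434',np.polyval(k,.5434),'tang x',np.percentile(P[:,0],99.5))
    m=(hsv[...,1]<60)&(hsv[...,2]>140)&sel(W,(.54,.74),(-.3,-.1),(.09,.125));m=cv2.morphologyEx(m.astype(np.uint8),cv2.MORPH_OPEN,np.ones((13,13)))
    v,u=np.where(m);A=plane(c,np.c_[u,v],.105);xs=np.arange(.60,.675,.01);ym=[(A[(A[:,0]>x)&(A[:,0]<x+.01),1].min()+A[(A[:,0]>x)&(A[:,0]<x+.01),1].max())/2 for x in xs]
    k=np.polyfit(xs+.005,ym,1);print(' anvil slope',np.degrees(np.arctan(k[0])),'centreline y at .637',np.mean(ym)-(xs.mean()+.005-.637)*.0367,'-> at .5434',np.mean(ym)-(xs.mean()+.005-.5434)*.0367)
E
```

```text
[ 0.4013 -0.2261  0.0819] [-0.9987 -0.05   -0.0006]
top pin ((492.4529724121094, -219.76071166992188), (53.278411865234375, 100.96735382080078), 89.69434356689453)
 slope deg 1.6709960107349726 y at .5434 -0.2182298394401785 tang x 0.5427827224057443
 anvil slope 6.887612455075924 centreline y at .637 -0.20790566835470076 -> at .5434 -0.21134078835470074
scene pin ((494.3524475097656, -222.14002990722656), (110.80509185791016, 53.93549346923828), 2.606597423553467)
 slope deg 2.0154963201123417 y at .5434 -0.22036478442259091 tang x 0.5482201699213822Traceback (most recent call last):
  File "<stdin>", line 13, in <module>
    return umr_minimum(a, axis, None, out, keepdims, initial, where)
ValueError: zero-size array to reduction operation minimum which has no identity
```

```bash
python3 -m inch '[[[0.002,0.002,0],0],[[0.002,0.002,-0.005],0],[[0.002,0.002,-0.01],0],[[0.002,0.002,-0.014],0],[[0.002,0.002,-0.018],0],[[0.002,0.002,-0.022],0],[[0.002,0.002,-0.026],0],[[0.002,0.002,-0.03],0],[[0.002,0.002,-0.03],0],[[0.002,0.002,-0.03],0]]'; python3 - <<'E'
from m import *
s=bot.read_state();print(s['position'],s['force'],s['moment'])
ct=cap('top');cs=cap('scene')
a=ct['pixels'][210:270,370:430];b=cs['pixels'][220:290,190:260]
cv2.imwrite('pics/pre3.png',np.hstack([cv2.resize(a,(400,400),interpolation=2),cv2.resize(b,(400,400),interpolation=2)])[...,::-1])
E
```

```text
time_s: 11.63
position: [0.4311, -0.2223, 0.0795]
tcp_rot: [[-0.05, -0.0, -0.999], [0.999, -0.0, -0.05], [-0.0, -1.0, 0.0]]
force: [0.2, -0.4, -0.1]
opening: 0.615
[ 0.4311 -0.2223  0.0795] [ 0.1913 -0.4144 -0.1348] [0.0436 0.0452 0.0182]
```

View pics/pre3.png

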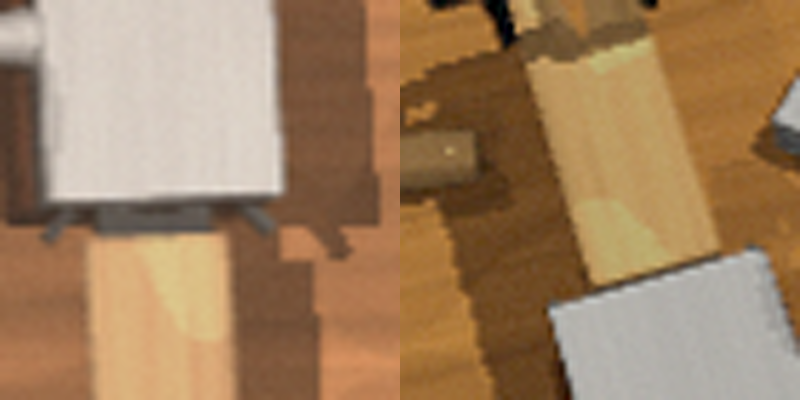

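```bash
python3 -m inch '[[[0,0.001,0],0],[[0,0.002,0],0],[[0,0.003,0],0],[[0,0.003,0],0]]'; python3 -m inch '[[[0,0.001,0],0],[[0,0.002,0],0],[[0,0.0025,0],0],[[0,0.0025,0],0],[[0,0.0025,0],0]]'; python3 - <<'E'
from m import *
s=bot.read_state();print(s['position'],s['force'],s['moment'])
for n in('top','scene'):
    W=cloud(cap(n))
    for x in(.46,.49,.52,.545):
        m=sel(W,(x,x+.02),(-.23,-.21),(.06,.12));print(n,x,np.median(W[m][:,2]) if m.sum() else 0,end='; ')
E
```

```text
time_s: 12.07
position: [0.4306, -0.2223, 0.0763]
tcp_rot: [[-0.05, -0.0, -0.999], [0.999, 0.0, -0.05], [0.0, -1.0, 0.0]]
force: [0.2, 0.7, -0.3]
opening: 0.616
time_s: 12.48
position: [0.4308, -0.2224, 0.0741]
tcp_rot: [[-0.05, -0.0, -0.999], [0.999, 0.0, -0.05], [0.0, -1.0, 0.0]]
force: [-0.2, 0.1, 0.8]
opening: 0.62
[ 0.4308 -0.2224  0.0741] [-0.2432  0.0695  0.7537] [ 0.0217  0.029  -0.0201]
top 0.46 0.08697123852906119; top 0.49 0.08649643984693323; top 0.52 0.08649511689084277; top 0.545 0.08550099402487543; scene 0.46 0.08642363392252128; scene 0.49 0.08624098469775054; scene 0.52 0.08641968716668225; scene 0.545 0.08560494625312809;
```

```bash
python3 -m inch '[[[0,0,-0.002],0],[[0,0,-0.004],0],[[0,0,-0.006],0],[[0,0,-0.008],0],[[0,0,-0.01],0],[[0,0,-0.012],0],[[0,0,-0.014],0],[[0,0,-0.016],0],[[0,0,-0.018],0],[[0,0,-0.02],0],[[0,0,-0.02],0]]'; python3 - <<'E'
from m import *
s=bot.read_state();print(s['position'],s['force'],s['moment'])
ct=cap('top')
cv2.imwrite('pics/ins1.png',cv2.resize(ct['pixels'][210:270,370:430],(480,480),interpolation=2)[...,::-1])
E
```

```text
time_s: 13.5
position: [0.4517, -0.2216, 0.0741]
tcp_rot: [[-0.05, 0.001, -0.999], [0.999, -0.001, -0.05], [-0.001, -1.0, -0.001]]
force: [0.1, -0.8, 0.8]
opening: 0.616
[ 0.4517 -0.2216  0.0741] [ 0.1423 -0.7725  0.7595] [-0.0052 -0.1758 -0.0626]
```

View pics/ins1.png

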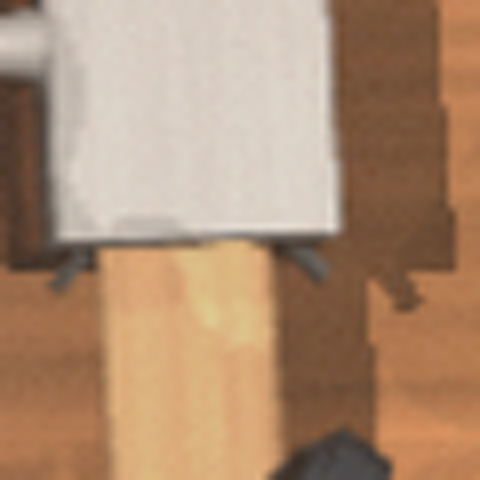

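```bash
python3 -m inch '[[[0,0,-0.0015],0],[[0,0,-0.003],0],[[0,0,-0.0045],0],[[0,0,-0.006],0],[[0,0,-0.0075],0],[[0,0,-0.009],0],[[0,0,-0.01],0],[[0,0,-0.01],0],[[0,0,-0.01],0]]'; python3 -c "
from h import *
s=bot.read_state();print(s['position'],s['force'],s['moment'])"
```

```text
time_s: 14.3
position: [0.4612, -0.221, 0.0741]
tcp_rot: [[-0.05, 0.001, -0.999], [0.999, -0.0, -0.05], [-0.0, -1.0, -0.001]]
force: [-0.8, -1.0, 1.0]
opening: 0.616
[ 0.46119032 -0.22099332  0.07408623] [-0.77965834 -1.01853481  0.99865552] [-0.26299408  0.06018025 -0.18426989]
```

```bash
python3 -m inch '[[[-0.0003,0,-0.001],0],[[-0.0003,0,-0.002],0],[[-0.0005,0,-0.003],0],[[-0.0005,0,-0.004],0],[[-0.0005,0,-0.004],0],[[-0.0005,0,-0.004],0]]'; python3 -c "
from h import *
s=bot.read_state();print(s['position'],s['force'],s['moment'])"; python3 -m inch '[[[0,0,-0.001],0],[[0,0,-0.002],0],[[0,0,-0.003],0],[[0,0,-0.003],0],[[0,0,-0.003],0]]'; python3 -c "
from h import *
s=bot.read_state();print(s['position'],s['force'],s['moment'])"
```

```text
time_s: 14.8
position: [0.4651, -0.221, 0.0741]
tcp_rot: [[-0.05, 0.0, -0.999], [0.999, 0.0, -0.05], [0.0, -1.0, -0.0]]
force: [-0.1, -1.3, 0.1]
opening: 0.617
[ 0.46509233 -0.22103548  0.07405391] [-0.10779988 -1.30948822  0.08716268] [-0.04583478 -0.09998269 -0.11334358]
time_s: 15.22
position: [0.4681, -0.2209, 0.0741]
tcp_rot: [[-0.05, 0.0, -0.999], [0.999, -0.0, -0.05], [-0.0, -1.0, -0.0]]
force: [-0.7, -0.1, 0.3]
opening: 0.618
[ 0.46811085 -0.22093406  0.07405927] [-0.66119073 -0.05741838  0.33158073] [ 0.02861104 -0.00783682 -0.12042017]
```

```bash
cat > g.py <<'E'
# continue only while the insertion force is small
import sys; from h import *
s=bot.read_state();print(np.round(s['position'],4),np.round(s['force'],2),np.round(s['moment'],2));sys.exit(s['force'][0]<-2.2)
E
python3 -m inch '[[[0,0,-0.001],0],[[0,0,-0.002],0],[[0,0,-0.002],0],[[0,0,-0.002],0]]' >/dev/null; python3 g.py && python3 -m inch '[[[0,0,-0.001],0],[[0,0,-0.002],0],[[0,0,-0.002],0],[[0,0,-0.002],0]]'  >/dev/null && python3 g.py && python3 -m inch '[[[0,0,-0.001],0],[[0,0,-0.002],0],[[0,0,-0.002],0],[[0,0,-0.002],0]]'  >/dev/null && python3 g.py && python3 -m inch '[[[0,0,-0.001],0],[[0,0,-0.002],0],[[0,0,-0.002],0],[[0,0,-0.002],0]]'  >/dev/null && python3 g.py && python3 -m inch '[[[0,0,-0.001],0],[[0,0,-0.002],0],[[0,0,-0.002],0],[[0,0,-0.002],0]]'  >/dev/null && python3 g.py
```

```text
[ 0.4701 -0.2209  0.0741] [ 0.81 -0.62  0.29] [-0.02 -0.06 -0.05]False
```

```bash
sed -i 's/sys.exit(\(.*\))$/sys.exit(int(\1))/' g.py
python3 -m inch '[[[0,0,-0.001],0],[[0,0,-0.002],0],[[0,0,-0.002],0],[[0,0,-0.002],0]]' >/dev/null; python3 g.py && python3 -m inch '[[[0,0,-0.001],0],[[0,0,-0.002],0],[[0,0,-0.002],0],[[0,0,-0.002],0]]'  >/dev/null && python3 g.py && python3 -m inch '[[[0,0,-0.001],0],[[0,0,-0.002],0],[[0,0,-0.002],0],[[0,0,-0.002],0]]'  >/dev/null && python3 g.py && python3 -m inch '[[[0,0,-0.001],0],[[0,0,-0.002],0],[[0,0,-0.002],0],[[0,0,-0.002],0]]'  >/dev/null && python3 g.py && python3 -m inch '[[[0,0,-0.001],0],[[0,0,-0.002],0],[[0,0,-0.002],0],[[0,0,-0.002],0]]'  >/dev/null && python3 g.py
```

```text
[ 0.472  -0.2208  0.0741] [ 0.32 -0.13  0.16] [ 0.11 -0.11 -0.07]
[ 0.4741 -0.2207  0.0741] [-0.3   0.27  0.17] [ 0.05 -0.03  0.04]
[ 0.4761 -0.2206  0.074 ] [-0.68 -0.09  0.09] [ 0.11 -0.08  0.03]
[ 0.4775 -0.2204  0.074 ] [-2.58 -1.33  0.78] [-0.12  0.24 -0.05]
```

```bash
python3 -m inch '[[[0,0,0],0],[[0,0,0],0],[[0,0,0],0]]' >/dev/null; python3 g.py; python3 -m inch '[[[0,0,-0.0005],0],[[0,0,-0.001],0],[[0,0,-0.001],0],[[0,0,-0.001],0],[[0,0,-0.001],0]]' >/dev/null; python3 g.py
```

```text
[ 0.4775 -0.2204  0.074 ] [-3.04 -1.13  0.86] [-0.1   0.3  -0.05]
[ 0.4779 -0.2203  0.0739] [-4.59 -2.06  0.63] [-0.28  0.7  -0.15]
```

```bash
python3 -m inch '[[[0,0,0.001],0],[[0,0,0.0018],0],[[0,0,0.0018],0],[[0,0,0.0018],0]]' >/dev/null; python3 g.py; python3 - <<'E'
from m import *
ct=cap('top');cs=cap('scene')
a=ct['pixels'][200:280,360:440];b=cs['pixels'][190:310,180:300]
cv2.imwrite('pics/ins2.png',np.hstack([cv2.resize(a,(400,400),interpolation=2),cv2.resize(b,(400,400),interpolation=2)])[...,::-1])
E
```

```text
[ 0.4774 -0.2205  0.0741] [-1.07 -0.5   1.3 ] [ 0.07  0.13 -0.03]
```

View pics/ins2.png

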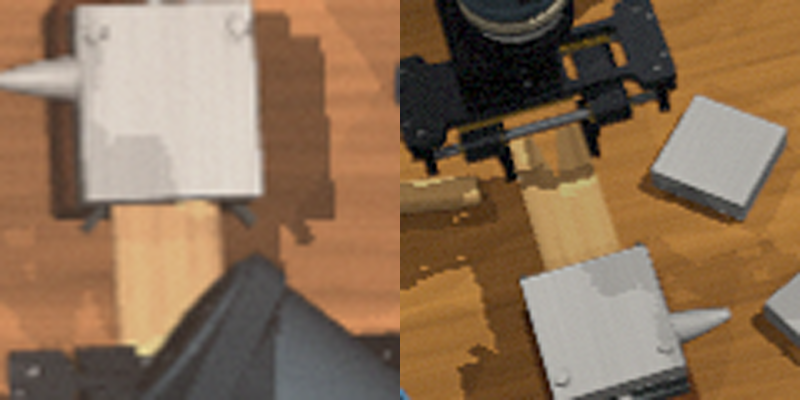

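```bash
python3 -m inch '[[[0,0,0],0],[[0,0,0],0],[[0,0,0],0],[[0,0,0],0]]' -0.6; python3 -m inch '[[[0,0,0],0],[[0,0,0],0],[[0,0,0],0]]' -1; python3 g.py;  python3 - <<'E'
from m import *
ct=cap('top');cs=cap('scene')
a=ct['pixels'][200:280,360:440];b=cs['pixels'][190:310,180:300]
cv2.imwrite('pics/rel.png',np.hstack([cv2.resize(a,(400,400),interpolation=2),cv2.resize(b,(400,400),interpolation=2)])[...,::-1])
E
```

```text
time_s: 18.32
position: [0.4774, -0.2207, 0.0741]
tcp_rot: [[-0.05, 0.001, -0.999], [0.999, -0.0, -0.05], [-0.0, -1.0, -0.001]]
force: [-0.4, -0.9, 0.1]
opening: 0.779
time_s: 18.57
position: [0.4771, -0.2206, 0.074]
tcp_rot: [[-0.05, 0.0, -0.999], [0.999, -0.0, -0.05], [-0.0, -1.0, -0.0]]
force: [-0.3, 1.0, 0.5]
opening: 0.939
[ 0.4771 -0.2206  0.074 ] [-0.25  0.95  0.46] [ 0.08 -0.01  0.05]
```

View pics/rel.png

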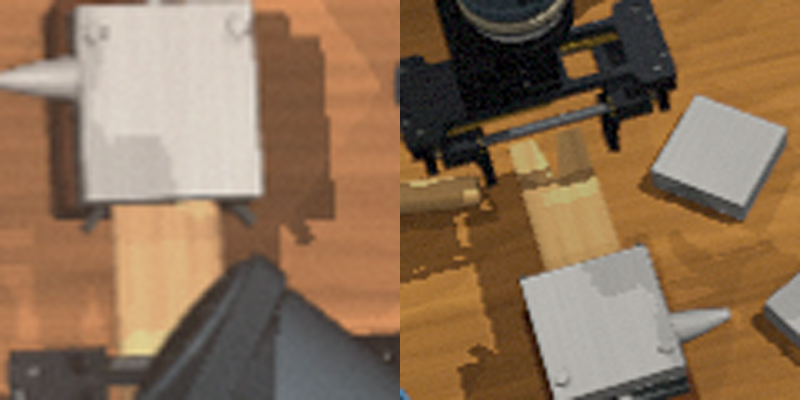

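```bash
python3 -m inch '[[[0,-0.01,0],0],[[0,-0.03,0],0],[[0,-0.07,0],0],[[0,-0.11,0],0],[[0,-0.15,0],0],[[0,-0.15,0],0],[[0,-0.15,0],0]]' -1; python3 - <<'E'
from m import *
ct=cap('top');cs=cap('scene')
a=ct['pixels'][200:280,360:440];b=cs['pixels'][190:310,180:300]
cv2.imwrite('pics/fin.png',np.hstack([cv2.resize(a,(400,400),interpolation=2),cv2.resize(b,(400,400),interpolation=2)])[...,::-1])
cv2.imwrite('pics/fin_tray.png',cv2.resize(cs['pixels'][200:340,310:460],None,fx=4,fy=4,interpolation=2)[...,::-1])
for n,c in(('top',ct),('scene',cs)):
    W=cloud(c);P=W[sel(W,(.43,.585),(-.255,-.185),(.06,.1))]
    A=np.c_[P[:,:2]-P[:,:2].mean(0),np.ones(len(P))];q=np.linalg.lstsq(A,P[:,2],rcond=None)[0];print(n,*rect(P),np.degrees(q[:2]))
    for nm,xr in(('tin',(.05,.075)),('steel',(.038,.05)),('nylon',(.02,.033))):
        m=cv2.morphologyEx(sel(W,(.6,.78),(.07,.2),xr).astype(np.uint8),cv2.MORPH_OPEN,np.ones((3,3)))>0
        P=W[m]
        if len(P)>20:
            A=np.c_[P[:,:2]-P[:,:2].mean(0),np.ones(len(P))];q=np.linalg.lstsq(A,P[:,2],rcond=None)[0];print(n,nm,*rect(P),np.degrees(q[:2]))
E
```

```text
time_s: 19.25
position: [0.4785, -0.2216, 0.2275]
tcp_rot: [[-0.05, 0.006, -0.999], [0.999, -0.005, -0.05], [-0.005, -1.0, -0.006]]
force: [-0.4, 0.1, -0.2]
opening: 0.999
top [ 530.6 -220.9] [107.   66.9] 0.6 623 85.4 [2.2522 0.3566]
top tin [683.2 131.6] [47.8 46.8] 2.2 288 65.4 [1.6425 2.5288]
top steel [682.7 130.5] [60.7 60.4] 73.1 179 45.3 [-0.1904  0.2892]
top nylon [686. 132.] [101.  110.7] 84.4 927 27.3 [-0.1118 -0.2772]
scene [ 519.7 -219.1] [121.8  53.7] 2.6 834 84.2 [ 2.2121 -0.0921]
scene tin [684.6 131.7] [46.4 52.3] 70.1 329 65.3 [-2.9467  1.3522]
scene steel [684.9 128.8] [61.  63.7] 69.9 211 45.4 [ 0.5933 -0.2192]
scene nylon [704.5 128.5] [100.9 148.9] 84.2 971 27.8 [-0.2833  0.154 ]
```

View pics/fin.png

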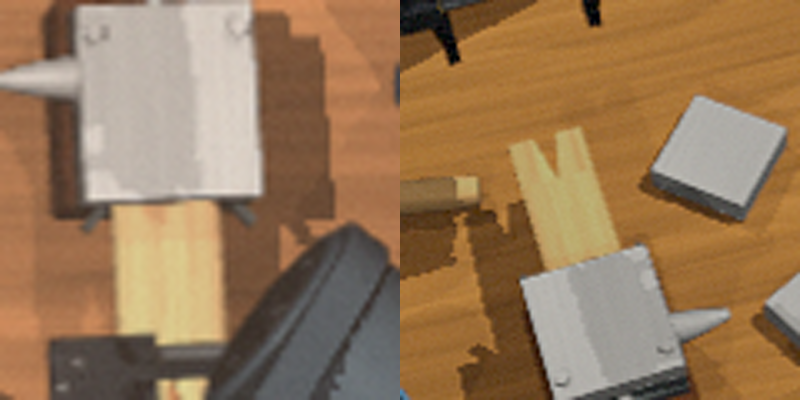

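View pics/fin_tray.png

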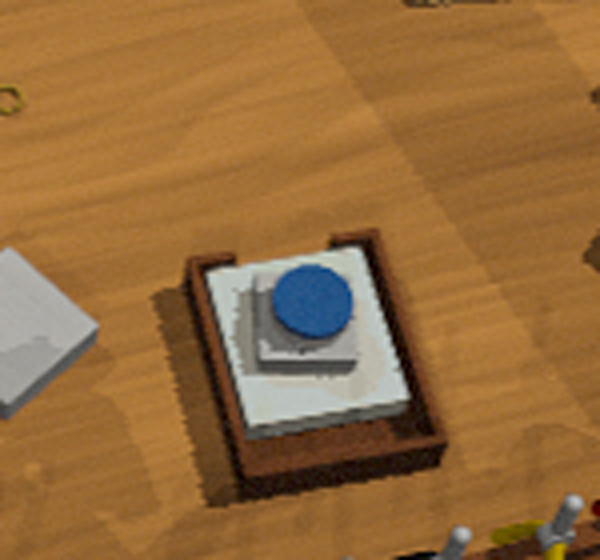

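```bash
python3 - <<'E'
import cv2,numpy as np
I=[cv2.imread(f'pics/{n}.png')[110:250,490:640] for n in('ins2','rel','fin')]
cv2.imwrite('pics/cmp.png',np.hstack([cv2.resize(i,(260,243),interpolation=2) for i in I]))
E
```

```text
(no output)
```

View pics/cmp.png

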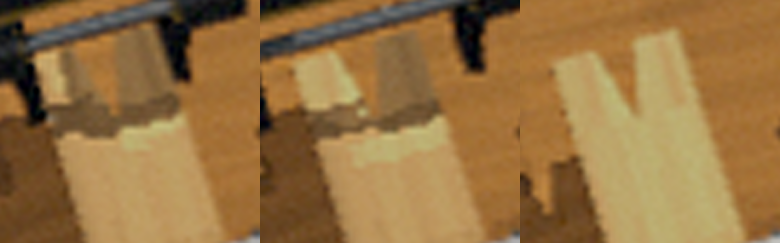

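The pile is level and the pin has dropped to a 2.2° tilt in the slot, which is within limits. The pictures can't resolve a 1–2 mm gap at the stop, so I'll nudge the notched end lightly with the shut fingers to confirm contact by feel.

```bash
python3 -m inch '[[[0,0,0.03],0],[[0,0,0.046],0],[[0,0,0.046],0],[[0,0,0.046],0],[[0,0,0.046],0]]' 1 >/dev/null; python3 -m inch '[[[0,0.03,0],0],[[0,0.06,0],0],[[0,0.1,0],0],[[0,0.13,0],0],[[0,0.152,0],0],[[0,0.154,0],0],[[0,0.154,0],0],[[0,0.154,0],0],[[0,0.154,0],0]]'; python3 g.py; python3 - <<'E'
from m import *
b=cap('scene')['pixels'][190:290,180:300]
cv2.imwrite('pics/nudge.png',cv2.resize(b,None,fx=5,fy=5,interpolation=2)[...,::-1])
E
```

```text
time_s: 20.52
position: [0.4324, -0.2237, 0.0713]
tcp_rot: [[-0.05, 0.002, -0.999], [0.999, -0.002, -0.05], [-0.002, -1.0, -0.002]]
force: [0.4, 0.4, -0.5]
opening: 0.042
[ 0.4324 -0.2237  0.0713] [ 0.42  0.42 -0.49] [ 0.   -0.08 -0.02]
```

View pics/nudge.png

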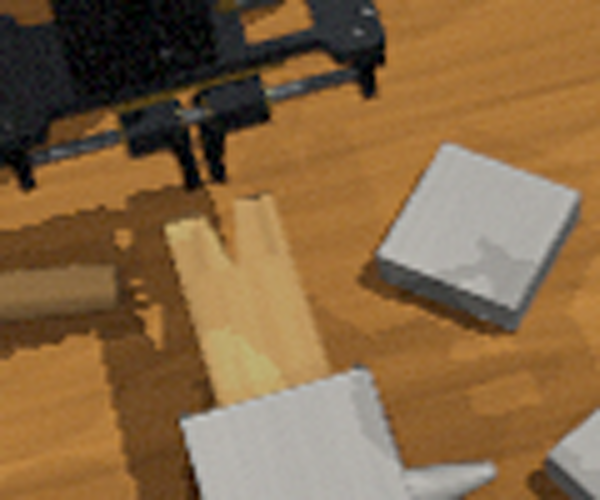

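```bash
python3 -m inch '[[[0.002,0.002,0],0],[[0.002,0.002,0],0],[[0.002,0.002,0],0],[[0.002,0.002,-0.004],0],[[0.002,0.002,-0.008],0],[[0.002,0.002,-0.011],0],[[0.002,0.002,-0.011],0],[[0.002,0.002,-0.011],0]]' 0.34; python3 g.py; python3 - <<'E'
from m import *
b=cap('scene')['pixels'][190:290,180:300]
cv2.imwrite('pics/nudge2.png',cv2.resize(b,None,fx=5,fy=5,interpolation=2)[...,::-1])
E
```

```text
time_s: 21.23
position: [0.4423, -0.2203, 0.068]
tcp_rot: [[-0.05, 0.0, -0.999], [0.999, -0.0, -0.05], [-0.0, -1.0, -0.0]]
force: [-0.2, 0.1, -0.1]
opening: 0.324
[ 0.4423 -0.2203  0.068 ] [-0.23  0.12 -0.12] [ 0.08 -0.03  0.02]
```

View pics/nudge2.png

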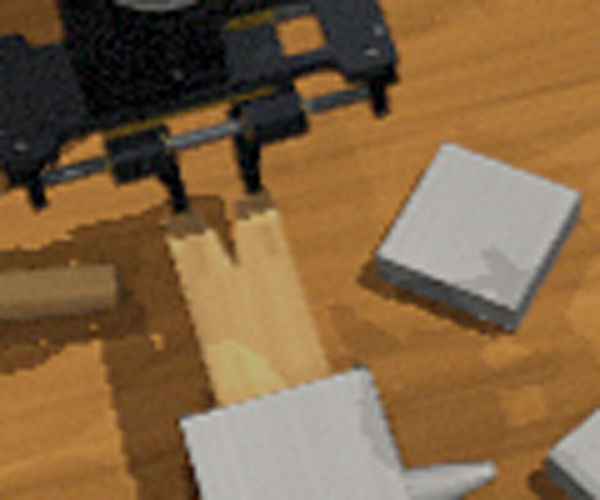

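Each finger faces a prong and the gap looks small. I'll advance 1 mm per call, stopping at the first light force.

```bash
sed -i 's/<-2.2/<-1.6/' g.py; M="python3 -m inch"; python3 -m inch '[[[0,0,-0.001],0],[[0,0,-0.002],0],[[0,0,-0.002],0]]' >/dev/null; python3 g.py && python3 -m inch '[[[0,0,-0.001],0],[[0,0,-0.002],0],[[0,0,-0.002],0]]' >/dev/null && python3 g.py && python3 -m inch '[[[0,0,-0.001],0],[[0,0,-0.001],0],[[0,0,-0.001],0]]' >/dev/null && python3 g.py && python3 -m inch '[[[0,0,-0.001],0],[[0,0,-0.001],0],[[0,0,-0.001],0]]' >/dev/null && python3 g.py && python3 -m inch '[[[0,0,-0.001],0],[[0,0,-0.001],0],[[0,0,-0.001],0]]' >/dev/null && python3 g.py && python3 -m inch '[[[0,0,-0.001],0],[[0,0,-0.001],0],[[0,0,-0.001],0]]' >/dev/null && python3 g.py && python3 -m inch '[[[0,0,-0.001],0],[[0,0,-0.001],0],[[0,0,-0.001],0]]' >/dev/null && python3 g.py && python3 -m inch '[[[0,0,-0.001],0],[[0,0,-0.001],0],[[0,0,-0.001],0]]' >/dev/null && python3 g.py
```

```text
[ 0.4441 -0.2203  0.068 ] [-0.31  0.2  -0.05] [ 0.03 -0.03 -0.01]
[ 0.4462 -0.2202  0.0681] [-0.2  -0.11  0.7 ] [ 0.1  -0.02  0.01]
[ 0.4471 -0.2201  0.0681] [ 0.29  0.7  -0.53] [ 0.01  0.05 -0.03]
[ 0.4481 -0.22    0.0681] [ 0.65 -0.86 -0.05] [0.01 0.03 0.02]
[ 0.449  -0.22    0.0681] [0.55 0.21 0.12] [ 0.03 -0.    0.02]
[ 0.45   -0.2199  0.068 ] [ 0.19 -1.1  -0.57] [0.03 0.01 0.02]
[ 0.4507 -0.2197  0.068 ] [-1.31  0.14  0.2 ] [-0.    0.17  0.02]
[ 0.451  -0.2195  0.0679] [-4.53 -0.72  0.73] [-0.19  0.7  -0.11]
```

```bash
python3 -m inch '[[[0,0,0.001],0],[[0,0,0.003],0],[[0,0,0.01],0],[[0,0,0.03],0],[[0,-0.03,0.04],0],[[0,-0.07,0.04],0],[[0,-0.11,0.04],0],[[0,-0.15,0.04],0],[[0,-0.15,0.04],0],[[0,-0.15,0.04],0],[[0,-0.15,0.04],0],[[0,-0.15,0.04],0]]'; python3 - <<'E'
from m import *
ct=cap('top');cs=cap('scene','final.png')
for n,c in(('top',ct),('scene',cs)):
    W=cloud(c);P=W[sel(W,(.43,.585),(-.255,-.185),(.06,.1))]
    A=np.c_[P[:,:2]-P[:,:2].mean(0),np.ones(len(P))];q=np.linalg.lstsq(A,P[:,2],rcond=None)[0];print(n,*rect(P),np.degrees(q[:2]))
E
```

```text
time_s: 24.28
position: [0.411, -0.221, 0.2166]
tcp_rot: [[-0.05, -0.002, -0.999], [0.999, 0.002, -0.05], [0.002, -1.0, 0.002]]
force: [0.6, -0.3, -0.2]
opening: 0.327
top [ 522.  -221.9] [124.6  67.7] 1.0 993 84.4 [ 2.0083 -0.4061]
scene [ 520. -219.] [119.8  53.7] 2.7 831 84.3 [2.3787 0.2708]
```

View pics/final.png

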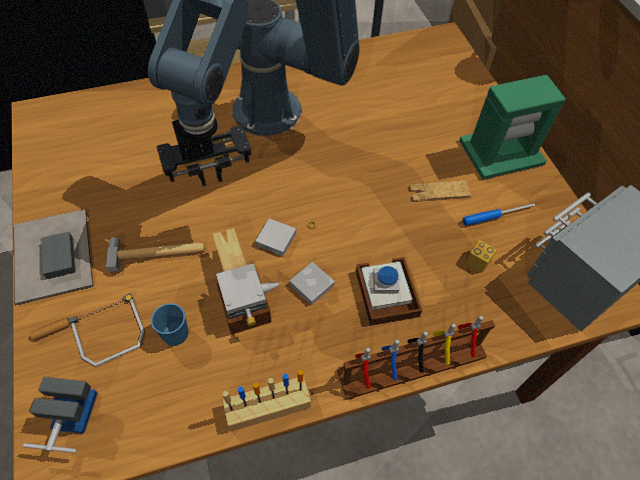

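The final picture shows the pin in the socket (230,250), the pile stacked in the tray (388,283), the bystanders in place and the robot clear. Handing in.

```bash
python3 -c "
from rig import bot
print(bot.hand_in())"
```

```text
the job is handed in; nothing more can be done
None
```

I drew the pin out from under the pile, slid it into the holder until it met the rubber stop, and handed the job in at about 24 s. The hand-in gave no verdict.

- **Pile:** it met the front wall with about 8 N of drag on the pin, then dropped onto the tray floor. The depth check after the insertion showed nylon and steel level within 0.6° and the tin still stacked on top. The tin's slope fits read 1.3–2.9° in different directions in the two views, so I put that down to noise.
- **Stop:** I felt it about 32 mm in. Force rose at about 4 N/mm, which matches the rubber, and the highest reading was about 5 N against the 12 N limit. I eased off to about 1 N before letting go.
- **Pin after release:** its tail sagged to about 2.0–2.4° in the slot's clearance, which is inside the 4.5° limit. It lies within about 1° of the holder's line.
- **Last contact check:** a light push on the notched end (4.5 N) met resistance within about half a millimetre, so the pin was still against the stop. That push felt stiffer than the rubber alone, about 10 N/mm, which I did not explain.
- **Bystanders:** by eye in the final picture none had moved; I did not measure them.

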